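# Refit the drip grate: hook it under the lip and click it down

### The job

Put the steel drip grate back on the coffee drip tray: tilt it, slide its far edge fully home under the tray's retaining lip, touching the thin plastic stop there only gently, then swing the near end down until it clicks under the spring latch and the grate lies flat and fully seated. Do not force or slam it, leave the coffee pods and the kitchen timer where they are, and let go of the grate at the end.

Things in the scene. Friction and masses are not known exactly. Their poses are not given: they have to be found in the camera images.
- drip_base: Black drip-tray base, 200 x 148 mm, fixed. Origin: centre of its underside, z up, +x to the lip end (away from the robot). The steel pan in it (lip, stop, ledges, walls, latch as one) is clamped up to 8 mm off its middle setting along x, either way, by an amount not reported: feel for the stop. It holds against 100 N. All x given for parts of the pan are for the middle setting, in this frame.
- nominal_stop (a point): Foot of the stop under the lip at the pan's middle setting: base x = +76 mm, z = 14 mm. The stop is a thin plastic strip that breaks at 12 N: touch it gently. The 126 mm long lip overhangs from it to x = +56; underside z = 25.5, top 30 mm. The grate lies on ledges at z = 14 mm (x +54 to +76 and -76 to -64). Side walls: inner faces y = +-59, top z = 19 mm. Axes as the base.
- nominal_latch (a point): Tip of the 40 mm wide black spring latch nose at the middle setting: base x = -71.5, z = 21 mm. Its top slopes back to z = 31 mm. The near wall has its inner face at x = -76, top z = 22 mm, so the pocket is 152 mm long: the grate drops in only with its far edge within 2 mm of the stop, and never flat. Near edge moving down pushes the nose aside at about 3 to 8 N, then it snaps back over it.
- grate_grip (a point): Middle of the grip of the loose steel grate, 25 mm above the plate's underside. Plate: 150 (x) x 110 (y) x 5 mm, slotted, about 0.18 kg. Grip: upright black bar across it, 12 mm thick (x), 56 mm long (y), top 44 mm above the underside. Axes of the grate: z up when flat, +x to the far edge (105 mm from here), which goes under the lip; the near edge, which goes under the latch, is 45 mm along -x.
- grate_edge (a point): Middle of the grate's far edge (farther from the grip), at the underside of the plate; axes as for the grip. Seated, it is at z = 14 mm, and at x from +66 to +84 mm in the base's frame (depending on the pan's setting).
- grate_front (a point): Middle of the grate's near edge (nearer to the grip), at the underside of the plate; axes as for the grip. Seated, it is at z = 14 mm.
- pod_a_mid (a point): Half-way up a coffee pod, 51 mm across, 40 mm high; bystander.
- pod_b_mid (a point): Half-way up another coffee pod, 51 mm across, 40 mm high; bystander.
- timer_mid (a point): Half-way up a round kitchen timer, 61 mm across, 42 mm high; bystander.

How it is judged:
By the outcome, as a careful person would: the job done as asked, in the order asked, and still so for the second after the job is handed in, with the robot touching nothing.
It also fails if it takes over 64 s, if anything falls off the work surface, if the arm or the gripper's body presses on something with over 40 N, if the wrist force passes 120 N, or if a joint passes its speed limit or range.

### The arm

A 6-joint arm with a two-finger parallel gripper is mounted at the origin on a cart in front of the work surface, level with it; the furniture and walls round the work are solid. World frame = base frame: x ahead of the robot, y to its left, z up, the work surface at z = 0. Lengths are in m, angles in rad, forces in N, time in s.
With the tool pointing down it reaches from about 0.375 to 0.9 m from the base axis. Payload 3.1 kg.
Tool frame: the origin (TCP) lies between the finger pads; the fingertips stand 8 mm ahead of it and the grasp point (between the pads) lies 11 mm behind it; z points along the fingers, y is the line along which they close (so a half turn about z gives the same grasp; the last joint's range is limited). The gripper opens to 87 mm and grips with 3 to 60 N. Pads are 19 mm wide; open, the fingers measure 117 mm over their backs; the gripper's body (75 mm by 190 mm) begins 51 mm behind the grasp point.
Start: joints at [-1.319, 0.527, 1.433, -0, 1.181, -0.178], TCP at [0.261, -0.568, 0.231] pointing down, gripper open.
Joint ranges: [-3.08, 3.08], [-0.75, 2.2], [0.22, 2.44], [-1.43, 4.57], [0, 2.65], [-2.85, 2.85]. Speed limits (rad/s): [2.79, 2.79, 3.14, 3.14, 3.14, 3.14].

### API

Orientations are given as a unit quaternion [x, y, z, w].
In Python, from rig import robot, vision, job gives the robot as it stands.
- The arm moves only by the shell command python3 -m handwheel 'ROWS' [OPENING] [FORCE]. ROWS is JSON, a list of rows, each a list of 4 numbers: the shift along the tool's x, y, z as a fraction of full scale, then the turn about the tool's z as a fraction of full scale. A call has 1 to 20 rows; each row is the pose to reach, as a shift and turn from the pose commanded when the call began, along the tool's axes at that moment, turning the shorter way round; what a row does not reach only later rows make up. Full scale, the value 1, is 300 mm for a shift and 2 pi rad for a turn. A row lasts 1/12 s, in which the tool goes at most 41.7 mm and 7.16 degrees, less where a joint would pass 70% of its speed; a pose out of reach is approached as far as the arm can. A call with a number of a shift or a turn outside -1 to 1 is refused whole. A call with a gripper value outside its range is refused whole. OPENING is the opening in per cent of the stroke, from 0 (shut) to 100 (fully open), set as the call begins (- or left out, the last holds). The fingers move at their own pace and stop on an object; FORCE is the grip in N (left out, the last holds). Time passes only in rows, so rows that repeat a pose let the fingers close. It gives the time, the measured TCP pose, the force, the opening and the grip force at its end, in the units of the state.
- robot.get_obs(): the state, without advancing time (a new reading comes with each control period).
- vision.camera(name): name is "scene" or "top" or "wrist"; returns a dict with "frame" (400x640x3 uint8, red, green, blue), "K" (3x3 intrinsics, pixels), "cam_to_world" (4x4, takes a point from camera to world coordinates); the wrist camera has in their place "hand_eye" (4x4, takes a point from camera to tool coordinates, whose origin is the TCP and whose axes are the flange's). Camera axes: x right, y down, z forward; pixel columns grow to the right and rows downward; lengths in m; the calibration is good to about 2 mm. A picture is of the moment at which its call begins: read the wrist's pose just before it. There is no depth.
- job.hand_in(): hands the job in; it is judged then, once.
Trained networks look in the newest picture that a camera, given by its name, has taken for a name from the list of things; names that differ only in an ending like _2 or _b are one class to them, and where a whole thing is asked for, a point or a joint stands for the part that bears it (a point fixed in the world has none). Each returns a list of dicts, best first, with "conf" (0 to 1); they miss things now and then, are a little off and sometimes report something else, mostly with a low value. They report only what shows in the picture. A call takes as long as a camera call.
- vision.look_for(camera, label): "point" ([row, column] in pixels, amid what is visible of it).
- vision.outline_of(camera, label): "mask" (400x640 bool, what is visible of it) and "point" ([row, column] in pixels, amid what is visible of it).
The state is a dict: "time": time; "q": joint angles; "joint_velocities": joint speeds; "joint_torque": joint torques, N m; "position": TCP position; "tool_rot": TCP orientation; "ft_force": force on the tool from outside, world axes, zero at the start; "moment": the same for the moment, N m; "grip_width": finger opening in m; "grip_force": force on a finger pad.
Only numpy, scipy, OpenCV 4.12 (cv2) and the standard library are available. Lean on these libraries where they do the work, as an engineer would, in place of code of your own. Each camera call takes 0.05 s, during which the arm holds its last target. There are 200 camera calls.

## Working session

There is one attempt and no reset: what is moved stays moved. The work goes in short steps, Python scripts to look and compute and a shell command to move; the robot and the scene stay as the last step left them, time stands still between calls to the robot, and variables do not carry over. Pictures are saved under pics/ and viewed, at most 10 in all, crops included, and the job is handed in when it is done.

```bash
ls; mkdir -p pics; python3 - <<'E'
from rig import robot, vision, job
import cv2,numpy as np
o=robot.get_obs();print(o)
for n in("top","scene"):
    c=vision.camera(n);cv2.imwrite(f"pics/{n}0.png",c["frame"][:,:,::-1]);print(n,c["K"].tolist(),np.round(c["cam_to_world"],4).tolist())
    for l in("drip_base","nominal_stop","nominal_latch","grate_grip","grate_edge","grate_front","pod_a_mid","timer_mid"):
        print(l,[(np.round(d["point"],1).tolist(),round(d["conf"],2)) for d in vision.look_for(n,l)][:3])
E
```

```text
pics
{'time': 0.0, 'q': array([-1.31844001e+00,  5.28463645e-01,  1.43389934e+00,  8.26188558e-06,
        1.18138892e+00, -1.78484845e-01]), 'joint_velocities': array([ 0.00136493,  0.00021228,  0.00108894,  0.00099203,  0.00197916,
       -0.00055117]), 'joint_torque': array([ 2.45207257e-04, -4.40044177e+01, -1.76592547e+01,  6.32848218e-02,
        5.82044001e-02, -1.72791392e-04]), 'position': array([ 0.26087875, -0.56716599,  0.22957411]), 'tool_rot': array([ 9.76886344e-01,  2.13756648e-01, -3.60503548e-05, -1.07903109e-03]), 'ft_force': array([ 0.05583177, -0.08778216, -0.09609674]), 'moment': array([0.00897728, 0.07023153, 0.01619821]), 'grip_force': 0.0, 'grip_width': 0.08693762057412799}
top [[452.7674846041169, 0.0, 315.3609415648194], [0.0, 452.7674846041169, 196.96879810516506], [0.0, 0.0, 1.0]] [[0.0123, -0.9853, 0.1705, 0.3867], [-0.9999, -0.0103, 0.0127, -0.3025], [-0.0108, -0.1707, -0.9853, 0.8783], [0.0, 0.0, 0.0, 1.0]]
drip_base [([219.1, 227.2], 0.97)]
nominal_stop [([214.5, 226.9], 0.95)]
nominal_latch [([214.4, 229.1], 0.77)]
grate_grip [([243.3, 372.1], 0.79)]
grate_edge []
grate_front [([237.0, 366.6], 0.77)]
pod_a_mid [([134.7, 327.7], 0.67)]
timer_mid [([158.1, 424.1], 0.9), ([243.0, 374.1], 0.38)]
scene [[366.20995276610637, 0.0, 318.66884628451515], [0.0, 366.20995276610637, 205.40809852265724], [0.0, 0.0, 1.0]] [[0.8099, -0.2694, 0.5211, 0.0675], [-0.5866, -0.3723, 0.7193, -0.9001], [0.0002, -0.8882, -0.4595, 0.4506], [0.0, 0.0, 0.0, 1.0]]
drip_base [([197.5, 292.9], 0.65)]
nominal_stop [([195.4, 292.9], 0.86)]
nominal_latch [([193.8, 295.2], 0.66)]
grate_grip []
grate_edge [([251.7, 344.5], 0.77)]
grate_front [([249.2, 343.9], 0.7)]
pod_a_mid [([206.2, 373.9], 0.62)]
timer_mid [([248.0, 418.7], 0.58)]
```

View pics/top0.png

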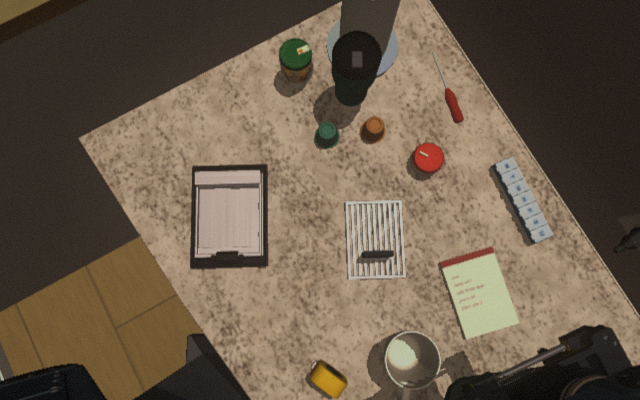

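View pics/scene0.png

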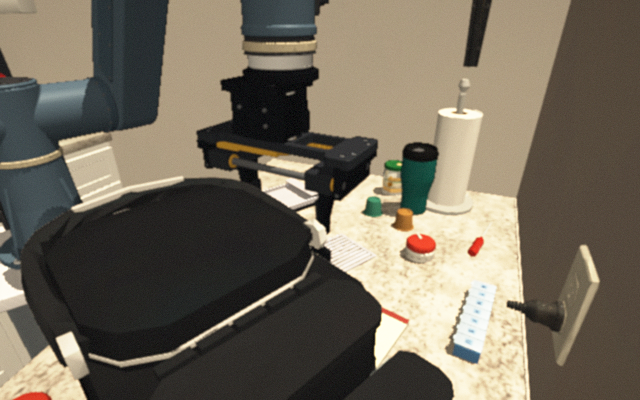

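The top view shows the base at columns 191–268 and rows 165–268, with the lip at the top and the latch near (253,228). The grate is at columns 345–405 and rows 200–279, with its grip at (254,378). The arm hides most of the scene view.

```bash
cat > h.py <<'E'
from rig import robot, vision, job
import cv2,numpy as np
from scipy.spatial.transform import Rotation as R
def pose():
    o=robot.get_obs();T=np.eye(4);T[:3,:3]=R.from_quat(o["tool_rot"]).as_matrix();T[:3,3]=o["position"];return T
def cam(n):
    T=pose();c=vision.camera(n)
    M=np.array(c["cam_to_world"]) if n!="wrist" else T@np.array(c["hand_eye"])
    return c["frame"],np.array(c["K"]),M
def ray(K,M,rc,z):   # [row,col] -> world at height z
    d=M[:3,:3]@np.linalg.inv(K)@[rc[1],rc[0],1];p=M[:3,3];return p+d*(z-p[2])/d[2]
def proj(K,M,X):
    p=np.linalg.inv(M)@np.append(X,1);p=K@p[:3];return p[1]/p[2],p[0]/p[2]
E
python3 - <<'E'
from h import *
f,K,M=cam("top")
for l,z in(("grate_grip",.0025),("grate_front",.0025),("drip_base",.02)):
    for d in vision.outline_of("top",l)[:1]:
        m=d["mask"].astype(np.uint8);print(l,d["conf"],m.sum())
        r=cv2.boxPoints(cv2.minAreaRect(cv2.findNonZero(m)))
        P=np.array([ray(K,M,(y,x),z) for x,y in r]);print(np.round(r).tolist(),np.round(P[:,:2],4).tolist(),np.round(P.mean(0)[:2],4))
        e=P-np.roll(P,-1,0);print(np.linalg.norm(e,axis=1).round(4),np.degrees(np.arctan2(e[:,1],e[:,0])).round(1))
print(ray(K,M,(254,378),.044))
cv2.imwrite("pics/crop1.png",cv2.resize(f[150:290,180:420,::-1],None,fx=3.3,fy=3.3,interpolation=cv2.INTER_CUBIC))
E
```

```text
grate_front 0.67 3861
[[344.0, 201.0], [401.0, 198.0], [406.0, 277.0], [348.0, 280.0]] [[0.5307, -0.3467], [0.5385, -0.4592], [0.3859, -0.4648], [0.3784, -0.3556]] [ 0.4584 -0.4066]
[0.1128 0.1527 0.1095 0.1526] [  94.     2.1  -86.  -176.6]
drip_base 0.83 7779
[[190.0, 267.0], [191.0, 163.0], [268.0, 164.0], [267.0, 268.0]] [[0.3993, -0.0572], [0.6, -0.048], [0.5994, -0.199], [0.3991, -0.2023]] [ 0.4995 -0.1266]
[0.2009 0.151  0.2003 0.1451] [-177.4   89.7    0.9  -90.1]
[ 0.42657793 -0.40755783  0.044     ]
```

View pics/crop1.png

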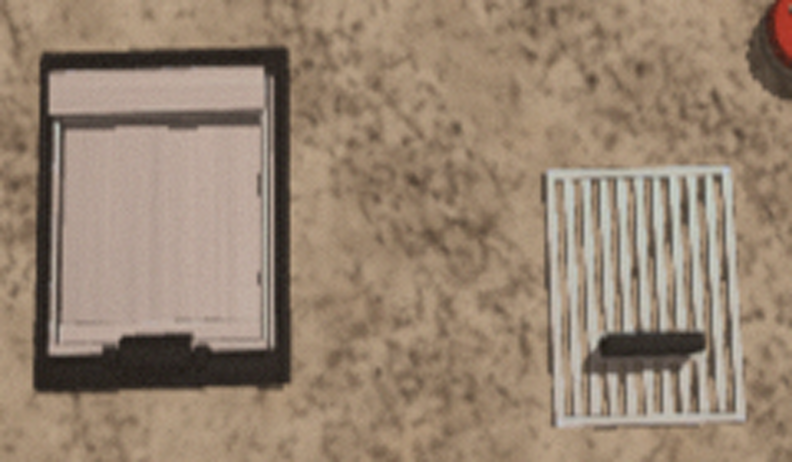

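The crop shows the base yawed by about 1° and the grate by about 3°, with its grip bar across it near the robot end. I'll move above the grate.

```bash
python3 -m handwheel '[[0.73,-0.25,0,0.061],[0.73,-0.25,0,0.061],[0.73,-0.25,0,0.061],[0.73,-0.25,0,0.061],[0.73,-0.25,0,0.061],[0.73,-0.25,0,0.061],[0.73,-0.25,0,0.061],[0.73,-0.25,0,0.061],[0.73,-0.25,0,0.061]]'
python3 - <<'E'
from h import *
f,K,M=cam("wrist");T=pose();print(T.round(4).tolist());print(K.round(1).tolist(),M.round(3).tolist())
cv2.imwrite("pics/w1.png",f[:,:,::-1])
for l in("grate_grip","grate_front"):
  for d in vision.outline_of("wrist",l)[:1]:
    m=d["mask"].astype(np.uint8);r=cv2.boxPoints(cv2.minAreaRect(cv2.findNonZero(m)));P=np.array([ray(K,M,(y,x),.0025) for x,y in r])
    print(l,d["conf"],d["point"],r.round(0).tolist(),P.round(4)[:,:2].tolist())
E
```

```text
time: 1.85
position: [0.4285, -0.4088, 0.2306]
tool_rot: [1.0, 0.024, -0.0, 0.0]
ft_force: [0.2, -0.2, 0.1]
grip_width: 0.087
grip_force: 0.0
[[0.9989, 0.0466, -0.0003, 0.428], [0.0466, -0.9989, -0.0006, -0.4092], [-0.0003, 0.0006, -1.0, 0.2306], [0.0, 0.0, 0.0, 1.0]]
[[357.1, 0.0, 317.5], [0.0, 357.1, 200.7], [0.0, 0.0, 1.0]] [[0.048, -0.955, -0.291, 0.508], [-0.999, -0.046, -0.014, -0.404], [0.0, 0.292, -0.957, 0.386], [0.0, 0.0, 0.0, 1.0]]
grate_grip 0.58 [141.6, 317.1] [[264.0, 66.0], [371.0, 66.0], [371.0, 210.0], [264.0, 210.0]] [[0.53, -0.3494], [0.5351, -0.4569], [0.383, -0.4709], [0.3772, -0.3501]]
grate_front 0.83 [138.3, 317.7] [[263.0, 210.0], [263.0, 67.0], [371.0, 67.0], [371.0, 210.0]] [[0.3772, -0.349], [0.529, -0.3484], [0.5342, -0.457], [0.383, -0.4709]]
```

View pics/w1.png

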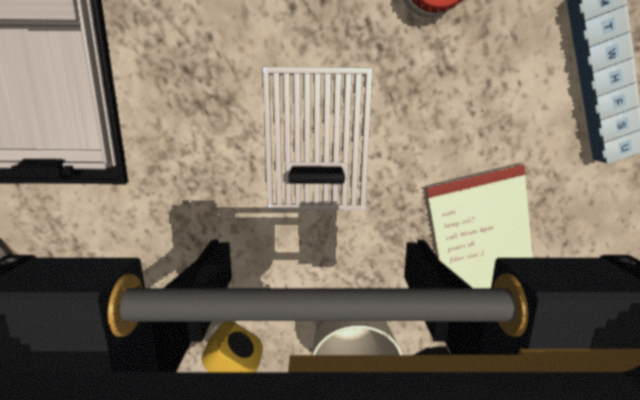

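The wrist view shows the grate with corners near (67,263), (68,372), (208,267) and (208,368), and the grip bar at columns 286–345 and row ~174.

```bash
python3 - <<'E'
from h import *
f,K,M=cam("wrist")
c=np.array([ray(K,M,p,.005) for p in((67,263),(68,372),(208,368),(208,267))])[:,:2];print(c.round(4).tolist(),c.mean(0))
g=f[50:230,240:400].astype(int)
m=np.zeros((400,640),np.uint8);m[150:195,275:355]=(f[150:195,275:355].max(2)<45)
ys,xs=np.where(m);print("bar",ys.min(),ys.max(),xs.min(),xs.max())
b=np.where(m[168]) [0];print(b.min(),b.max())
for z,r in((.044,ys.min()),(.044,ys.min()+8)):
  print([ray(K,M,(r,x),z).round(4).tolist() for x in (xs.min(),xs.max()+1)])
# fit lines: left/right plate edges & far edge, by brightness gradient
G=cv2.cvtColor(f,cv2.COLOR_RGB2GRAY)
br=(G>165).astype(np.uint8);br[:, :255]=0;br[:,380:]=0;br[:60]=0;br[215:]=0
n,l,s,_=cv2.connectedComponentsWithStats(br);k=1+s[1:,4].argmax();print(s[k])
rows=np.arange(80,160,4);L=[np.where(l[r]==k)[0] for r in rows]
for nm,fn in(("L",min),("R",max)):
  P=np.array([ray(K,M,(r,fn(x)),.005) for r,x in zip(rows,L) if len(x)]);p=np.polyfit(P[:,0],P[:,1],1);print(nm,np.degrees(np.arctan(p[0])),np.polyval(p,.458))
E
```

```text
[[0.5283, -0.3497], [0.5323, -0.4587], [0.3852, -0.4674], [0.3801, -0.3543]] [ 0.45645997 -0.4075343 ]
bar 167 182 289 342
291 340
[[0.436, -0.3808, 0.044], [0.4384, -0.4332, 0.044]]
[[0.428, -0.3809, 0.044], [0.4304, -0.4337, 0.044]]
[  255    60   125   155 12809]
L 0.25903127002613624 -0.3419099013088171
R 2.2986904633759586 -0.46907043341001226
```

```bash
python3 -m handwheel '[[0,-0.005,0.2,0],[0,-0.005,0.4,0],[0,-0.005,0.5,0],[0,-0.005,0.6,0],[0,-0.005,0.65,0],[0,-0.005,0.702,0],[0,-0.005,0.702,0],[0,-0.005,0.702,0],[0,-0.005,0.702,0]]'
python3 -m handwheel '[[0,0,0,0],[0,0,0,0],[0,0,0,0],[0,0,0,0],[0,0,0,0],[0,0,0,0],[0,0,0,0],[0,0,0,0]]' 40 8
python3 -m handwheel '[[0,0,-0.01,0],[0,0,-0.02,0],[0,0,-0.03,0],[0,0,-0.03,0],[0,0,-0.03,0],[0,0,-0.03,0]]'
python3 - <<'E'
from h import *
f,K,M=cam("wrist");cv2.imwrite("pics/w2.png",f[:,:,::-1]);print(robot.get_obs()["ft_force"],robot.get_obs()["moment"])
E
```

```text
time: 2.8
position: [0.4288, -0.4081, 0.021]
tool_rot: [1.0, 0.023, 0.001, 0.001]
ft_force: [0.2, -0.4, -0.3]
grip_width: 0.0871
grip_force: 0.0
time: 3.47
position: [0.4288, -0.4069, 0.0204]
tool_rot: [1.0, 0.024, 0.0, 0.0]
ft_force: [-0.5, 0.5, 4.2]
grip_width: 0.056
grip_force: 8.0
time: 3.97
position: [0.4285, -0.4067, 0.0288]
tool_rot: [1.0, 0.024, -0.0, -0.0]
ft_force: [0.3, -0.0, -1.0]
grip_width: 0.0561
grip_force: 8.0
[ 0.0274869   0.43460927 -1.58501099] [ 0.04893179  0.05077985 -0.0235116 ]
```

View pics/w2.png

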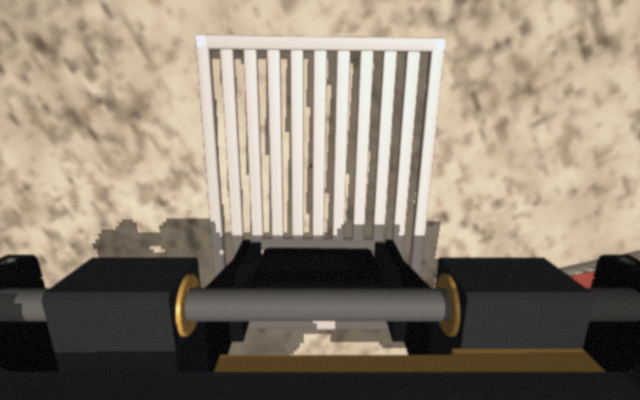

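The grate is held. Its far edge is at row ~43, columns 197–444. Next I'll estimate the pitch from that.

```bash
cat >> h.py <<'E'
def farrow(K,HE,th,h=.031,dx=0.):
    # far top edge corners of the grate, tilted th (far end down), tool coords -> pixels
    c,s=np.cos(th),np.sin(th);out=[]
    u,w=.105+dx,.005-h            # along, normal
    a=c*u+s*w; b=-s*u+c*w         # forward, up   (far down: forward vec=(c,-s), normal=(s,c))
    for y in(-.055,.055): out.append(proj(K,HE,[a,y,-.011-b]))
    return out
E
python3 - <<'E'
from h import *
c=vision.camera("wrist");K,HE=np.array(c["K"]),np.array(c["hand_eye"]);print(HE.round(3).tolist())
for t in range(-2,20,2): print(t,np.round(farrow(K,HE,np.radians(t)),1).tolist())
G=cv2.cvtColor(c["frame"],cv2.COLOR_RGB2GRAY);print(G[30:60,320].tolist())
E
```

```text
[[0.0, -0.957, -0.291, 0.079], [1.0, 0.0, -0.001, -0.001], [0.001, -0.291, 0.957, -0.155], [0.0, 0.0, 0.0, 1.0]]
-2 [[26.6, 189.2], [26.6, 448.8]]
0 [[30.2, 192.4], [30.2, 445.6]]
2 [[34.0, 195.3], [33.9, 442.6]]
4 [[37.8, 198.2], [37.8, 439.7]]
6 [[41.8, 200.9], [41.8, 436.9]]
8 [[45.9, 203.5], [45.9, 434.3]]
10 [[50.0, 205.9], [50.0, 431.8]]
12 [[54.2, 208.3], [54.2, 429.4]]
14 [[58.5, 210.5], [58.5, 427.1]]
16 [[62.9, 212.7], [62.9, 424.9]]
18 [[67.3, 214.7], [67.3, 422.8]]
[213, 215, 213, 214, 213, 209, 206, 213, 225, 231, 231, 232, 229, 229, 226, 225, 225, 222, 210, 193, 199, 227, 237, 240, 240, 240, 240, 240, 240, 240]
```

```bash
python3 -m handwheel '[[0,0,-0.01,0],[0,0,-0.02,0],[0,0,-0.03,0],[0,0,-0.04,0],[0,0,-0.043,0],[0,0,-0.043,0],[0,0,-0.043,0]]'
cat > m.py <<'E'
from h import *
from scipy.optimize import brentq
c=vision.camera("wrist");K,HE=np.array(c["K"]),np.array(c["hand_eye"]);G=cv2.cvtColor(c["frame"],cv2.COLOR_RGB2GRAY)
for col in(280,320,360):print(col,G[30:85,col].tolist())
for t in range(4,20,2): print(t,np.round(farrow(K,HE,np.radians(t)),1).tolist())
o=robot.get_obs();print(o["ft_force"],o["position"])
E
python3 m.py
```

```text
time: 4.65
position: [0.4287, -0.4068, 0.042]
tool_rot: [1.0, 0.024, 0.0, 0.0]
ft_force: [-0.4, 0.4, -1.0]
grip_width: 0.0556
grip_force: 8.0
280 [203, 203, 201, 201, 190, 186, 198, 216, 227, 227, 226, 226, 225, 224, 222, 221, 220, 213, 193, 155, 128, 132, 151, 158, 162, 163, 157, 147, 137, 136, 139, 140, 138, 139, 138, 138, 142, 142, 147, 154, 163, 169, 171, 172, 172, 171, 169, 166, 163, 167, 167, 168, 170, 172, 172]
320 [211, 212, 209, 212, 212, 207, 206, 211, 224, 230, 230, 229, 228, 226, 226, 225, 223, 220, 206, 177, 178, 217, 235, 239, 239, 240, 240, 240, 239, 239, 240, 240, 239, 238, 239, 238, 239, 239, 238, 239, 239, 239, 239, 238, 239, 239, 238, 238, 239, 239, 239, 238, 239, 239, 239]
360 [198, 199, 200, 201, 201, 193, 179, 197, 221, 231, 233, 232, 231, 230, 229, 227, 226, 224, 218, 196, 159, 139, 145, 156, 155, 161, 155, 155, 153, 155, 156, 159, 164, 165, 168, 170, 172, 173, 175, 179, 184, 187, 186, 190, 193, 195, 195, 198, 198, 203, 202, 205, 207, 211, 211]
4 [[37.8, 198.2], [37.8, 439.7]]
6 [[41.8, 200.9], [41.8, 436.9]]
8 [[45.9, 203.5], [45.9, 434.3]]
10 [[50.0, 205.9], [50.0, 431.8]]
12 [[54.2, 208.3], [54.2, 429.4]]
14 [[58.5, 210.5], [58.5, 427.1]]
16 [[62.9, 212.7], [62.9, 424.9]]
18 [[67.3, 214.7], [67.3, 422.8]]
[ 0.57181942  0.38381252 -1.84201487] [ 0.42855595 -0.40673307  0.04188142]
```

```bash
python3 -m handwheel '[[0,0,0,0],[0,0,0,0],[0,0,0,0]]' 40 5; python3 m.py | grep -v '^[1-9]* \[\['| cut -c1-130
python3 -m handwheel '[[0,0,0,0],[0,0,0,0],[0,0,0,0]]' 40 3.5; python3 m.py | grep -v '^[1-9]* \[\['| cut -c1-190
```

```text
time: 4.95
position: [0.4285, -0.4067, 0.0417]
tool_rot: [1.0, 0.024, -0.0, -0.0]
ft_force: [-0.0, -0.8, -1.1]
grip_width: 0.0564
grip_force: 5.0
280 [203, 202, 202, 198, 193, 191, 201, 218, 225, 227, 227, 225, 225, 224, 222, 221, 222, 216, 194, 158, 133, 137, 155, 163, 166, 
320 [211, 210, 211, 212, 211, 208, 202, 210, 224, 231, 231, 231, 228, 228, 226, 225, 224, 220, 208, 183, 180, 219, 235, 239, 240, 
360 [197, 197, 200, 203, 202, 196, 194, 206, 223, 231, 233, 233, 233, 231, 230, 228, 225, 226, 218, 198, 163, 135, 139, 153, 158, 
10 [[50.0, 205.9], [50.0, 431.8]]
[-0.69822657  0.28832209 -1.58585037] [ 0.42857231 -0.40670771  0.04173504]
time: 5.25
position: [0.4286, -0.4067, 0.0418]
tool_rot: [1.0, 0.024, -0.0, -0.0]
ft_force: [0.4, 0.1, -1.5]
grip_width: 0.0559
grip_force: 3.5
280 [200, 201, 200, 200, 196, 196, 193, 193, 193, 192, 190, 187, 186, 184, 186, 188, 191, 191, 192, 193, 192, 193, 192, 190, 185, 177, 191, 213, 225, 228, 230, 229, 230, 231, 229, 226, 213, 
320 [212, 210, 210, 212, 211, 211, 211, 211, 210, 209, 209, 210, 209, 207, 208, 208, 210, 211, 210, 209, 210, 208, 209, 204, 195, 182, 193, 213, 224, 228, 231, 233, 233, 234, 234, 230, 217, 
360 [196, 198, 199, 201, 200, 202, 202, 202, 202, 202, 202, 201, 202, 200, 201, 202, 201, 202, 203, 200, 202, 203, 200, 200, 194, 183, 195, 215, 227, 229, 232, 234, 235, 236, 235, 231, 217, 
10 [[50.0, 205.9], [50.0, 431.8]]
[-0.0996559  -0.96301211 -1.77576756] [ 0.42861412 -0.40672817  0.04183382]
```

```bash
python3 -m handwheel '[[0,0,0,0],[0,0,0,0],[0,0,-0.01,0],[0,0,-0.05,0],[0,0,-0.1,0],[0,0,-0.2,0],[0,0,-0.2,0],[0,0,-0.2,0]]' 40 18; python3 m.py | grep -v '^[1-9]* \[\['| cut -c1-190
python3 - <<'E'
from h import *
F=0
for i in range(6):
    f,K,M=cam("top");F=F+f.astype(float)/6
np.savez("top.npz",F=F,K=K,M=M)
cv2.imwrite("pics/base.png",cv2.resize(F[160:273,184:276,::-1].astype(np.uint8),None,fx=5.3,fy=5.3,interpolation=cv2.INTER_CUBIC))
E
```

```text
time: 5.97
position: [0.4297, -0.4082, 0.1045]
tool_rot: [1.0, 0.024, 0.002, 0.002]
ft_force: [-0.5, 0.8, -2.2]
grip_width: 0.0559
grip_force: 18.0
280 [202, 204, 204, 206, 205, 206, 204, 204, 205, 205, 207, 205, 204, 199, 197, 191, 189, 187, 191, 196, 196, 201, 199, 200, 192, 182, 191, 211, 222, 226, 229, 229, 229, 229, 229, 225, 213, 
320 [207, 207, 206, 203, 194, 191, 185, 182, 181, 184, 184, 192, 196, 199, 204, 208, 209, 209, 210, 209, 209, 209, 207, 206, 198, 186, 194, 211, 224, 229, 230, 231, 233, 233, 233, 228, 216, 
360 [164, 177, 183, 194, 198, 199, 202, 202, 199, 200, 198, 198, 201, 199, 194, 193, 192, 190, 182, 173, 166, 160, 158, 155, 156, 156, 184, 213, 225, 227, 232, 234, 235, 236, 237, 231, 217, 
10 [[50.0, 205.9], [50.0, 431.7]]
[-0.16556326  0.36398159 -2.01306748] [ 0.42884952 -0.40709208  0.10306903]
```

View pics/base.png

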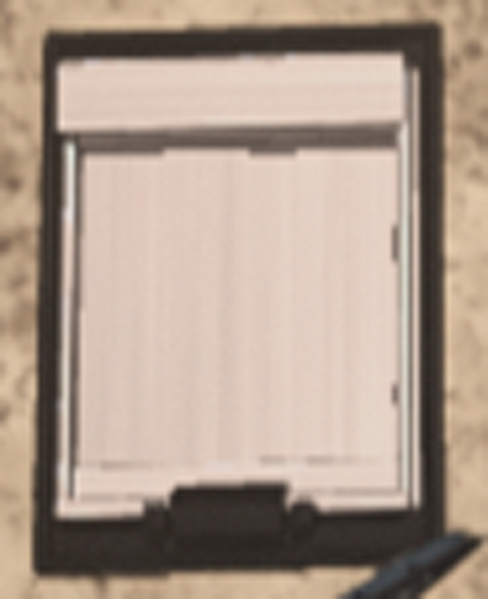

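The averaged view shows the lip corners (crop x,y) at (57,62), (403,53), (402,124) and (57,132). The side walls are at x≈72 and x≈405, and the latch nose spans x 172–288 at y≈487.

```bash
python3 - <<'E'
from h import *
d=np.load("top.npz");K,M=d["K"],d["M"]
def w(x,y,z): return ray(K,M,(160+(y+.5)/5.3-.5,184+(x+.5)/5.3-.5),z)[:2].round(4)
ang=lambda a,b:np.degrees(np.arctan2(*(b-a)[::-1])).round(2)
TL,TR,BR,BL=[w(*p,.03) for p in((57,62),(403,53),(402,124),(57,132))]
print("lip",TL,TR,BR,BL,"yaw",ang(TR,TL)-90,ang(BR,BL)-90,"len",np.linalg.norm(TL-TR),np.linalg.norm(BL-BR),"mid near",(BL+BR)/2)
for z in(0,.012,.02):
  a=[w(*p,z) for p in((44,33),(440,24),(441,540),(36,572))];print("outer",z,*a,"yaw",ang(a[1],a[0])-90,ang(a[3],a[0]),np.linalg.norm(a[0]-a[1]),np.linalg.norm(a[0]-a[3]),(a[1]+a[3])/2)
l=[w(72,140,.019),w(68,500,.019)];r=[w(406,130,.019),w(406,490,.019)];print("walls",l,r,ang(l[1],l[0]),ang(r[1],r[0]))
a,b=w(172,487,.021),w(288,484,.021);print("latch",a,b,ang(b,a)-90,(a+b)/2)
E
```

```text
lip [ 0.5813 -0.0579] [ 0.5859 -0.1837] [ 0.5596 -0.1842] [ 0.5554 -0.0594] yaw 2.0900000000000034 1.9300000000000068 len 0.1258840736550895 0.12487065307749455 mid near [ 0.5575 -0.1218]
outer 0 [ 0.5994 -0.0437] [ 0.6043 -0.1931] [ 0.4119 -0.1994] [ 0.3986 -0.0526] yaw 1.8799999999999955 2.54 0.14948033315456583 0.20099713928312515 [ 0.50145 -0.12285]
outer 0.012 [ 0.5965 -0.0472] [ 0.6013 -0.1946] [ 0.4115 -0.2008] [ 0.3984 -0.056 ] yaw 1.8700000000000045 2.54 0.14747813397246387 0.19829536051052737 [ 0.49985 -0.1253 ]
outer 0.02 [ 0.5945 -0.0496] [ 0.5993 -0.1956] [ 0.4113 -0.2017] [ 0.3983 -0.0583] yaw 1.8799999999999955 2.54 0.14607888279967093 0.19639279518353014 [ 0.4988  -0.12695]
walls [array([ 0.5547, -0.0619]), array([ 0.4238, -0.068 ])] [array([ 0.5596, -0.1842]), array([ 0.4288, -0.1886])] 2.67 1.93
latch [ 0.4288 -0.1054] [ 0.4303 -0.1467] 2.0799999999999983 [ 0.42955 -0.12605]
```

```bash
python3 -m handwheel '[[0,0,0.1,0.0015],[0,0,0.17,0.0015],[0,0,0.19,0.0015],[0,0,0.193,0.0015],[0,0,0.193,0.0015],[0,0,0.193,0.0015]]'
python3 -m handwheel '[[0,0,0.004,0],[0,0,0.007,0],[0,0,0.007,0]]'
python3 -m handwheel '[[0,0,0.0035,0],[0,0,0.0035,0]]'
```

```text
time: 6.82
position: [0.4291, -0.4074, 0.0447]
tool_rot: [1.0, 0.019, 0.0, 0.001]
ft_force: [-0.4, 0.2, -0.6]
grip_width: 0.0563
grip_force: 18.0
time: 7.07
position: [0.4288, -0.4071, 0.0425]
tool_rot: [1.0, 0.019, 0.0, 0.001]
ft_force: [0.2, -0.4, -1.3]
grip_width: 0.0558
grip_force: 18.0
time: 7.23
position: [0.4287, -0.4069, 0.041]
tool_rot: [1.0, 0.019, 0.0, 0.0]
ft_force: [0.2, 0.1, -1.5]
grip_width: 0.056
grip_force: 18.0
```

```bash
for i in 1; do python3 -m handwheel '[[0,0,0.0035,0],[0,0,0.0035,0]]'|egrep 'pos|ft'
python3 -m handwheel '[[0,0,0.0035,0],[0,0,0.0035,0]]'|egrep 'pos|ft'
python3 -m handwheel '[[0,0,0.0035,0],[0,0,0.0035,0]]'|egrep 'pos|ft'; done; python3 m.py | egrep '^320'| cut -c1-190
```

```text
position: [0.4286, -0.4069, 0.0399]
ft_force: [0.0, -0.8, 0.4]
position: [0.4286, -0.407, 0.0388]
ft_force: [-1.1, 0.1, 0.9]
position: [0.4286, -0.4069, 0.0376]
ft_force: [-1.5, -0.3, 1.2]
320 [211, 211, 210, 210, 209, 211, 210, 209, 208, 209, 209, 207, 208, 208, 208, 208, 209, 210, 211, 208, 205, 199, 206, 221, 227, 230, 233, 235, 234, 235, 234, 229, 219, 211, 228, 238, 241,
```

```bash
python3 -m handwheel '[[0,0,-0.05,0],[0,0,-0.12,0],[0,-0.05,-0.208,0],[0.01,-0.13,-0.208,0],[0.02,-0.23,-0.208,0],[0.03,-0.33,-0.208,0],[0.04,-0.43,-0.208,0],[0.06,-0.53,-0.208,0],[0.08,-0.63,-0.208,0],[0.09,-0.73,-0.208,0],[0.1,-0.82,-0.208,0],[0.107,-0.89,-0.208,0],[0.107,-0.92,-0.208,0],[0.107,-0.932,-0.208,0],[0.107,-0.932,-0.208,0],[0.107,-0.932,-0.208,0]]'
python3 m.py | egrep '^320'| cut -c1-190
python3 - <<'E'
from h import *
for n in("wrist","top"):
    f,K,M=cam(n);cv2.imwrite(f"pics/pre_{n}.png",f[:,:,::-1])
E
```

```text
time: 9.12
position: [0.4507, -0.1272, 0.1001]
tool_rot: [1.0, 0.019, 0.001, 0.0]
ft_force: [0.0, 0.3, -1.6]
grip_width: 0.0555
grip_force: 18.0
320 [232, 229, 230, 231, 230, 230, 230, 232, 233, 232, 226, 208, 167, 126, 109, 113, 119, 115, 111, 96, 90, 113, 160, 202, 222, 227, 232, 232, 233, 235, 233, 232, 225, 210, 207, 228, 237, 24
```

View pics/pre_wrist.png

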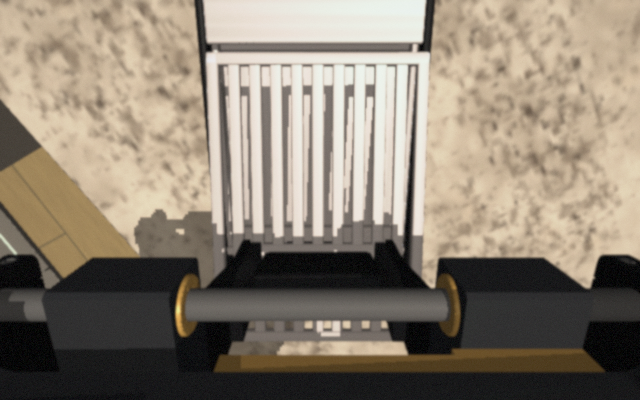

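The wrist view shows the lip's near edge at row ~42, spanning columns ~206–424, just ahead of the grate's far edge at row ~52, columns 207–429.

```bash
python3 - <<'E'
from h import *
f,K,M=cam("wrist");T=pose();Ti=np.linalg.inv(T)
G=cv2.cvtColor(f,cv2.COLOR_RGB2GRAY)
for r in(10,25,38):print(r,G[r,190:220].tolist(),G[r,412:440].tolist())
def t(r,c,z):return (Ti@np.append(ray(K,M,(r,c),z),1))[:3].round(4)
for r,c in((25,206),(25,424),(42,230),(42,400)):print(r,c,t(r,c,.03),ray(K,M,(r,c),.03).round(4))
for c in(230,320,400):print(c,G[34:60,c].tolist())
b=T[2,3]-.0376+.005
for c in(207,429):print("grate",t(52.5,c,b),b)
E
```

```text
10 [187, 186, 189, 184, 163, 106, 47, 30, 41, 52, 54, 46, 55, 107, 170, 209, 220, 221, 221, 222, 222, 221, 222, 222, 224, 224, 224, 222, 222, 222] [238, 239, 239, 239, 239, 239, 239, 238, 239, 239, 238, 232, 200, 129, 57, 38, 42, 45, 39, 38, 36, 53, 94, 133, 154, 160, 163, 167]
25 [183, 183, 182, 185, 182, 163, 115, 61, 31, 35, 46, 55, 53, 55, 105, 165, 201, 215, 220, 219, 221, 220, 221, 221, 222, 221, 221, 222, 222, 222] [238, 238, 238, 238, 237, 238, 239, 238, 238, 236, 227, 192, 121, 52, 40, 47, 50, 41, 37, 42, 81, 129, 158, 166, 165, 159, 154, 152]
38 [166, 171, 178, 183, 185, 183, 167, 121, 66, 30, 36, 47, 57, 53, 58, 102, 167, 200, 216, 222, 222, 222, 222, 222, 222, 222, 222, 222, 222, 222] [236, 236, 236, 236, 237, 237, 237, 237, 235, 227, 191, 120, 54, 39, 45, 48, 39, 35, 43, 88, 134, 162, 171, 172, 169, 166, 166, 165]
25 206 [ 0.1162 -0.0644  0.0701] [ 0.5641 -0.0588  0.03  ]
25 424 [0.1162 0.0606 0.0701] [ 0.5687 -0.1837  0.03  ]
42 230 [ 0.1073 -0.0512  0.0701] [ 0.5557 -0.0722  0.03  ]
42 400 [0.1072 0.0474 0.0701] [ 0.5593 -0.1708  0.03  ]
230 [218, 220, 223, 224, 224, 224, 216, 189, 152, 118, 108, 115, 119, 114, 109, 97, 93, 120, 165, 203, 216, 224, 224, 224, 225, 224]
320 [230, 231, 231, 232, 233, 232, 222, 194, 151, 117, 109, 114, 116, 112, 107, 92, 92, 125, 165, 203, 222, 229, 230, 233, 233, 234]
400 [235, 234, 236, 236, 235, 234, 224, 193, 147, 116, 110, 113, 113, 111, 105, 90, 92, 130, 178, 213, 224, 230, 233, 233, 236, 238]
grate [ 0.0979 -0.0543  0.0326] 0.0674372887103589
grate [0.0979 0.0539 0.0327] 0.0674372887103589
```

```bash
python3 -m handwheel '[[0,-0.005,0.04,0],[0,-0.005,0.08,0],[0,-0.005,0.12,0],[0,-0.005,0.14,0],[0,-0.005,0.155,0],[0,-0.005,0.155,0],[0,-0.005,0.155,0],[0,-0.005,0.155,0]]'; python3 m.py | egrep '^320'| cut -c1-190
```

```text
time: 9.98
position: [0.4503, -0.1249, 0.0539]
tool_rot: [1.0, 0.019, 0.0, 0.0]
ft_force: [0.1, 0.6, -2.3]
grip_width: 0.0557
grip_force: 18.0
320 [107, 113, 120, 122, 121, 120, 116, 109, 95, 81, 86, 107, 123, 125, 133, 169, 220, 236, 238, 239, 239, 236, 229, 226, 229, 232, 236, 238, 239, 238, 239, 237, 230, 217, 213, 233, 242, 244
```

```bash
python3 -m handwheel '[[0.01,0,0.003,0],[0.02,0,0.003,0],[0.03,0,0.003,0],[0.037,0,0.003,0],[0.037,0,0.003,0]]'
python3 -m handwheel '[[0.008,0,0,0],[0.016,0,0,0],[0.024,0,0,0],[0.03,0,0,0],[0.03,0,0,0]]'
```

```text
time: 10.45
position: [0.462, -0.1244, 0.0528]
tool_rot: [1.0, 0.019, 0.001, 0.0]
ft_force: [0.1, -0.8, -1.4]
grip_width: 0.0559
grip_force: 18.0
time: 10.87
position: [0.4707, -0.124, 0.0527]
tool_rot: [1.0, 0.019, 0.0, 0.0]
ft_force: [0.2, -0.0, -1.8]
grip_width: 0.0558
grip_force: 18.0
```

```bash
python3 -m handwheel '[[0.004,0,0,0],[0.008,0,0,0],[0.01,0,0,0],[0.01,0,0,0]]'|egrep 'pos|ft'
for i in 1; do python3 -m handwheel '[[0.0035,0,0,0],[0.0035,0,0,0]]'|egrep 'pos|ft'
python3 -m handwheel '[[0.0035,0,0,0],[0.0035,0,0,0]]'|egrep 'pos|ft'; done
```

```text
position: [0.4732, -0.1238, 0.0527]
ft_force: [-0.9, 0.2, -0.4]
position: [0.4743, -0.1238, 0.0527]
ft_force: [-0.2, 0.3, -1.5]
position: [0.4754, -0.1238, 0.0527]
ft_force: [0.5, 0.3, -2.0]
```

```bash
python3 -m handwheel '[[0.003,0,0,0],[0.003,0,0,0],[0.003,0,0,0]]'|egrep 'pos|ft'
python3 -m handwheel '[[0.003,0,0,0],[0.003,0,0,0],[0.003,0,0,0]]'|egrep 'pos|ft'
```

```text
position: [0.4761, -0.1237, 0.0527]
ft_force: [-0.2, -0.4, -1.8]
position: [0.477, -0.1236, 0.0527]
ft_force: [-0.4, 0.0, -1.3]
```

```bash
python3 -m handwheel '[[0.003,0,0,0],[0.003,0,0,0],[0.003,0,0,0]]'|egrep 'pos|ft'
```

```text
position: [0.478, -0.1236, 0.0527]
ft_force: [1.1, 0.5, -1.7]
```

```bash
python3 -m handwheel '[[0.003,0,0,0],[0.003,0,0,0],[0.003,0,0,0]]'|egrep 'pos|ft'
```

```text
position: [0.4787, -0.1235, 0.0526]
ft_force: [0.1, -0.2, -2.7]
```

```bash
python3 -m handwheel '[[0.003,0,0,0],[0.003,0,0,0],[0.003,0,0,0]]'|egrep 'pos|ft'
```

```text
position: [0.4789, -0.1233, 0.0526]
ft_force: [-3.6, -0.3, -0.2]
```

```bash
python3 -m handwheel '[[-0.002,0,0,0],[-0.0033,0,0.0037,0],[-0.005,0,0.008,0],[-0.008,0,0.0133,0],[-0.0105,0,0.019,0],[-0.0105,0,0.019,0]]'|egrep 'pos|ft'
```

```text
position: [0.4768, -0.1237, 0.0468]
ft_force: [-0.9, 0.7, 0.4]
```

```bash
python3 -m handwheel '[[-0.002,0,0.0045,0],[-0.0037,0,0.009,0],[-0.0037,0,0.009,0]]'|egrep 'pos|ft'
python3 -m handwheel '[[-0.0015,0,0.0045,0],[-0.0033,0,0.009,0],[-0.0033,0,0.009,0]]'|egrep 'pos|ft'
```

```text
position: [0.4759, -0.1239, 0.0441]
ft_force: [-0.3, 0.4, -0.1]
position: [0.4753, -0.1241, 0.0417]
ft_force: [1.8, 1.9, 2.0]
```

```bash
python3 -m handwheel '[[-0.002,0,0.006,0],[-0.002,0,0.006,0]]'|egrep 'pos|ft'
python3 -m handwheel '[[-0.002,0,0.006,0],[-0.002,0,0.006,0]]'|egrep 'pos|ft'
```

```text
position: [0.4748, -0.1242, 0.0399]
ft_force: [0.9, 1.1, 3.1]
position: [0.4742, -0.1242, 0.0379]
ft_force: [3.1, -1.7, 1.1]
```

```bash
python3 -m handwheel '[[-0.0025,0,0.006,0],[-0.0025,0,0.006,0]]'|egrep 'pos|ft'
python3 -m handwheel '[[-0.002,0,0.005,0],[-0.002,0,0.005,0]]'|egrep 'pos|ft'
```

```text
position: [0.4726, -0.1241, 0.0356]
ft_force: [2.1, -0.0, -3.7]
position: [0.4718, -0.1239, 0.0347]
ft_force: [2.3, 0.9, 1.8]
```

```bash
python3 -m handwheel '[[-0.001,0,0.004,0],[-0.001,0,0.004,0]]'|egrep 'pos|ft'
python3 -m handwheel '[[0,0,0.003,0],[0,0,0.003,0]]'|egrep 'pos|ft'
python3 - <<'E'
from h import *
f,K,M=cam("wrist");cv2.imwrite("pics/seat.png",f[:,:,::-1])
E
```

```text
position: [0.4718, -0.1239, 0.0346]
ft_force: [1.8, 1.5, 13.1]
position: [0.4718, -0.1239, 0.0343]
ft_force: [0.7, 1.6, 18.5]
```

View pics/seat.png

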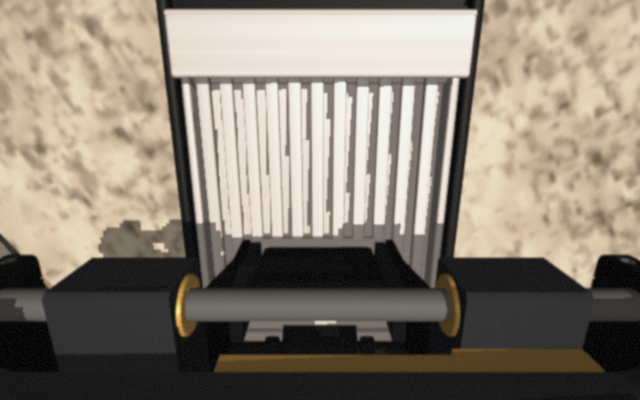

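The plate lies under the lip (lip edge at row ~78) between the walls, and the contact is stiff at the flat height. I'll relieve the load, release and retreat.

```bash
python3 -m handwheel '[[0,0,-0.004,0],[0,0,-0.004,0]]'|egrep 'pos|ft'
python3 -m handwheel '[[0,0,0,0],[0,0,0,0],[0,0,0,0],[0,0,0,0],[0,0,-0.02,0],[0,0,-0.05,0],[0,0,-0.1,0],[0,0,-0.2,0],[-0.05,0,-0.3,0],[-0.1,0,-0.4,0],[-0.15,0.1,-0.5,0],[-0.15,0.2,-0.5,0],[-0.15,0.3,-0.5,0],[-0.15,0.3,-0.5,0]]' 82
python3 - <<'E'
from h import *
f,K,M=cam("wrist");cv2.imwrite("pics/fin_w.png",f[:,:,::-1]);print(robot.get_obs()["ft_force"])
f,K,M=cam("top");cv2.imwrite("pics/fin_t.png",np.vstack([f[120:280,180:440,::-1]]).repeat(3,0).repeat(3,1))
for l in("pod_a_mid","timer_mid"):print([d["point"] for d in vision.look_for("top",l)])
E
```

```text
position: [0.4717, -0.1239, 0.0344]
ft_force: [1.9, 0.5, 10.3]
time: 16.17
position: [0.4321, -0.2215, 0.1862]
tool_rot: [1.0, 0.017, 0.003, 0.004]
ft_force: [0.7, 0.4, 1.1]
grip_width: 0.0716
grip_force: 0.0
[0.2908941  0.86974863 0.16651276]
[[135.2, 326.7], [128.8, 373.3]]
[[157.5, 425.9]]
```

View pics/fin_w.png

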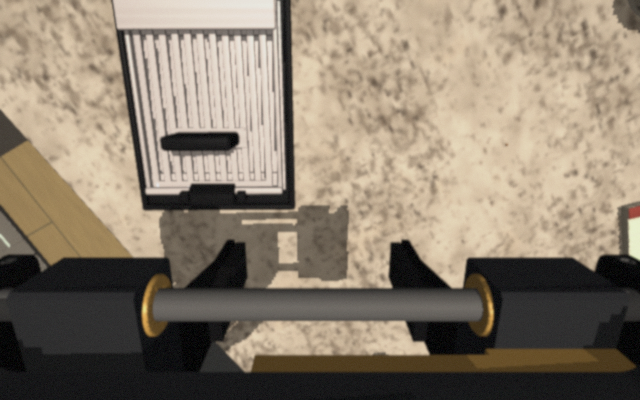

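The grate sits in the tray with the grip at (140,200) and the latch at (195,212). I'll zoom in on the latch to confirm.

```bash
python3 - <<'E'
import cv2
f=cv2.imread("pics/fin_w.png")[10:215,105:305];cv2.imwrite("pics/fin_z.png",cv2.resize(f,(580,595),interpolation=cv2.INTER_CUBIC))
E
```

```text
(no output)
```

View pics/fin_z.png

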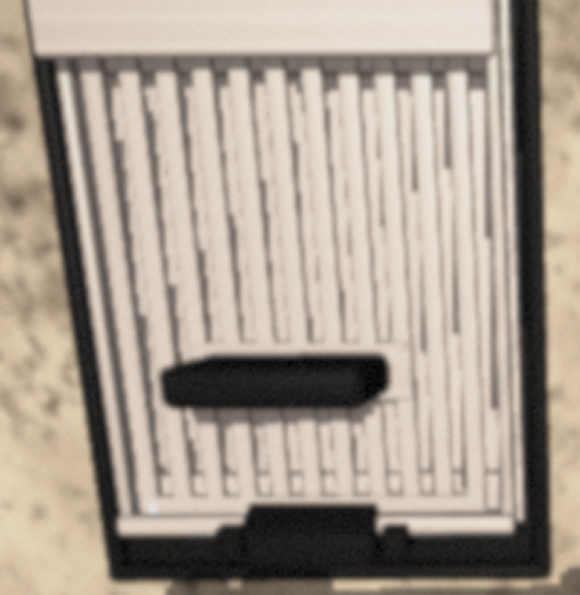

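The zoom shows the latch nose overlapping the plate's near frame at (510,310), with the plate lying flat inside the walls.

```bash
python3 -c "
from rig import job;print(job.hand_in())"
```

```text
the job is handed in; nothing more can be done
None
```

The grate is seated flat, with its far edge under the lip and its near edge under the latch; the robot has let go, and I handed the job in at about 16 s. The largest contact reading at the stop was about 4 N. The pods and timer still show where they started. I pressed about 18 N straight down on the seated grate before letting go.

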